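# Clear the kiln posts and hold the test-kiln lid open

## Robot

A 6-joint arm with a two-finger parallel gripper is mounted at the origin on the work surface. World frame = base frame: x ahead of the robot, y to its left, z up, the work surface at z = 0. Lengths are in mm, angles in rad, forces in N, time in s.
With the tool pointing down it reaches from about 325 to 875 mm from the base axis. Payload 4.4 kg.
Tool frame: the origin (TCP) lies between the finger pads, 19 mm behind the fingertips; this is the grasp point; z points along the fingers, y is the line along which they close (so a half turn about z gives the same grasp; the last joint's range is limited). The gripper opens to 85 mm and grips with 20 to 120 N. Pads are 22 mm wide; open, the fingers measure 114 mm over their backs; the gripper's body (76 mm by 85 mm) begins 54 mm behind the grasp point. The pads swing forward as they close: fully open they stand 13 mm farther back than shut.
Start: joints at [-1.44, 0.207, 1.542, -0, 1.393, -0.15], TCP at [159.334, -552.485, 249.982] pointing down, gripper open.
Joint ranges: [-2.73, 2.73], [-0.86, 2.22], [0.23, 2.46], [-1.11, 4.25], [0.08, 2.63], [-2.82, 2.82]. Speed limits (rad/s): [2.79, 2.79, 3.14, 3.14, 3.14, 3.14].

## Interface

Orientations are given as a unit quaternion [w, x, y, z].
In Python, from plant import manip, cams, sign_off gives the robot as it stands.
- The arm moves only by the tool apply_moves, never from a script. Its arguments are lists of equal length, an entry for each row: "delta_rot": the turn, a rotation vector about the tool's x, y, z in shares of 360 degrees (1.0 is 360 degrees), a list of three; "delta_pos": the shift along the tool's x, y, z in normalised numbers (1 is 0.75 m), a list of three; "gripper": the finger opening in m, from 0 to 0.0854. In form: {"delta_rot": [[wx, wy, wz], ...], "delta_pos": [[tx, ty, tz], ...], "gripper": [gripper, ...]}. A call has 1 to 12 rows; each row is the pose to reach, as a shift and turn from the pose commanded when the call began, along the tool's axes at that moment; what a row does not reach only later rows make up. A row lasts 1/10 s, in which the tool goes at most 50 mm and 8.59 degrees, less where a joint would pass 70% of its speed; a pose out of reach is approached as far as the arm can. Shift and turn numbers lie between -1 and 1, and a call with a number outside is refused. A call with a gripper value outside its range is refused whole. The fingers move at their own pace and stop on an object; the grip force is fixed at half the most. Time passes only in rows, so rows that repeat a pose let the fingers close. It gives the time, the measured TCP pose, the force, the opening and the grip force at its end, in the units of the state.
- manip.observe(): the state, without advancing time (a new reading comes with each control period).
- cams.read_camera(name): name is "side" or "top"; returns a dict with "img" (400x640x3 uint8, red, green, blue), "z_map" (400x640 float32, mm along the optical axis (not along the pixel's ray), 0 where there is no reading), "K" (3x3 intrinsics, pixels), "eye" and "orientation" of the camera in the world. Camera axes: x right, y down, z forward; pixel columns grow to the right and rows downward; lengths in mm; the calibration is good to about 2 mm. A picture is of the moment at which its call begins.
- sign_off(): hands the job in; it is judged then, once.
The state is a dict: "time_s": time; "q": joint angles; "qd": joint speeds; "joint_torque": joint torques, N m; "tcp_pos": TCP position; "tool_rot": TCP orientation; "contact_force": force on the tool from outside, world axes, zero at the start; "moment": the same for the moment, N m; "finger_gap": finger opening in mm; "finger_force": force on a finger pad.
Only numpy, scipy, OpenCV 4.12 (cv2) and the standard library are available. Lean on these libraries where they do the work, as an engineer would, in place of code of your own. Each camera call takes 0.05 s, during which the arm holds its last target. There are 200 camera calls.

## Task

Two kiln posts have been left standing on the lid of the little test kiln: before you lift the lid, stand them end-down in free cells of the wooden post rack. Then take the lid by its front handle, raise it to 30 degrees and stay there holding it, so that I can set my tiles inside with both hands: you finish while still holding the lid open, because it falls shut if let go. Do not let the lid slam, and leave the mug, the clay cone and the post already in the rack where they are.

Things in the scene. Friction and masses are not known exactly. Their poses are not given: they have to be found in the camera images.
- kiln: octagonal test kiln, steel jacket over cream firebrick, 260 mm across flats, fixed, on a 320 x 320 x 6 mm grey board. Origin: centre of its underside on the bench; x from front (handle side) to back (hinge), y to its left. Rim 172 mm, flat top of the shut lid 212 mm above the bench. A control box 155 mm high stands on its right, from y = -130 to -195 mm and 125 mm along x.
- kiln_lid (a joint): opening angle of the lid, rad: 0 shut (start), 30 degrees = 0.524; range 0 to 1.75. Free hinge along the kiln's y at its back; the front edge rises. The lid is a cream octagonal slab with a steel band, 40 mm thick, 0.7 to 1 kg, centre of mass about 140 mm from the hinge; it falls shut when let go.
- lid_handle (a point): middle of the lid's handle, on its axis: a dark wooden grip, 24 mm diameter, 60 mm long, sticking straight out of the lid's front like a pan handle, 14 mm off it. 314 mm in front of and 20 mm above the hinge axis in the lid's frame; 192 mm over the bench when shut. Axes: the kiln's, turned with the lid. Free all round; pinched from above across its width, it can turn up and down between the pads.
- lid_hinge (a point): point on the hinge axis, in the middle of the kiln's back, 140 mm behind the kiln's centre and 172 mm above the bench; axes as lid_handle's
- post_a: square kiln post: buff ceramic column 26 x 26 mm, 100 mm tall, 0.1 to 0.17 kg, a small dark spot in the middle of its top. Origin: centre of its underside; z up along the column, x and y square to its side faces. It starts upright on the kiln's lid, left or right of its middle.
- post_b: square kiln post: buff ceramic column 26 x 26 mm, 100 mm tall, 0.1 to 0.17 kg, a small dark spot in the middle of its top. Origin: centre of its underside; z up along the column, x and y square to its side faces. It starts upright on the kiln's lid, on the other side of its middle, at least 80 mm from post_a (centre to centre).
- rack: plywood post rack fixed to the bench: divided open box 174 x 48 x 58 mm high, four square cells in a row along its x, each 36 x 36 mm inside, 42 mm centre to centre, walls and floor 6 mm. Origin: centre of its underside. A foot board 200 x 60 x 4 mm goes round its foot. A post standing in a cell sticks out 48 mm above the walls.
- rack_cell0 (a point): centre of the floor of cell 0 (6 mm above the bench, 52 mm below the rim), at x = -63 mm in the rack's frame; free
- rack_cell1 (a point): centre of the floor of cell 1 (6 mm above the bench, 52 mm below the rim), at x = -21 mm in the rack's frame; free
- rack_cell2 (a point): centre of the floor of cell 2 (6 mm above the bench, 52 mm below the rim), at x = 21 mm in the rack's frame; free
- rack_cell3 (a point): centre of the floor of cell 3 (6 mm above the bench, 52 mm below the rim), at x = 63 mm in the rack's frame; this end cell already holds a post
- post_stored: square kiln post: buff ceramic column 26 x 26 mm, 100 mm tall, 0.1 to 0.17 kg, a small dark spot in the middle of its top. Origin: centre of its underside; z up along the column, x and y square to its side faces. It already stands in the rack's end cell 3. Bystander.
- mug: glazed red-brown mug, 80 mm across, 85 mm high, on the bench, handle at its +y. Origin: centre of its underside. Bystander.
- clay_cone: grey dry clay cone, 90 mm across its foot, 125 mm high, with a thin dowel standing in its tip to 220 mm. Origin: centre of its underside. Bystander.
Things that resemble listed ones, but are neither listed nor needed, are in the scene too. What is shaped like the post_b but blue or purple is not meant.

How it is judged:
By the outcome, as a careful person would: the job done as asked, in the order asked, and still so for the second after the job is handed in, while the arm keeps its last pose, push and grip.
It also fails if it takes over 69 s, if anything falls off the work surface, if the arm or the gripper's body presses on something with over 40 N, if the wrist force passes 120 N, or if a joint passes its speed limit or range.

## Working session

There is one attempt and no reset: what is moved stays moved. The work goes in short steps, Python scripts to look and compute and a tool call to move; the robot and the scene stay as the last step left them, time stands still between calls to the robot, and variables do not carry over. Pictures are saved under pics/ and viewed, at most 10 in all, crops included, and the job is handed in when it is done.

Besides the shell and the picture viewer there is one more tool, called after "Request:" by a JSON object that holds its "op" and its "data". apply_moves: Moves the arm, as the interface text tells. Its arguments: {"type":"object","properties":{"delta_rot":{"type":"array"},"delta_pos":{"type":"array"},"gripper":{"type":"array"}},"required":["delta_rot","delta_pos","gripper"]}

```bash
mkdir -p pics; cat > h.py <<'E'
import numpy as np, cv2
from scipy.spatial.transform import Rotation as R
from plant import manip, cams, sign_off
def cam(n):
    c=cams.read_camera(n); q=c['orientation']; c['Rm']=R.from_quat([q[1],q[2],q[3],q[0]]).as_matrix()
    v,u=np.mgrid[:400,:640]; z=c['z_map']; K=c['K']
    p=np.stack([(u-K[0,2])/K[0,0]*z,(v-K[1,2])/K[1,1]*z,z],-1)
    c['P']=p@c['Rm'].T+np.array(c['eye']); return c
def save(c,n): cv2.imwrite('pics/'+n,c['img'][:,:,::-1])
E
python3 - <<'E'
from h import *
for n in('top','side'):
    c=cam(n); save(c,n+'0.png'); print(n,c['eye'],c['Rm'].round(3).tolist(),c['K'].tolist())
    np.save(n+'0.npy',c['P'])
print(manip.observe())
E
```

```text
top [ 473.48880656  -19.90844075 1173.30169432] [[-0.027, -0.997, 0.067], [-1.0, 0.027, -0.005], [0.003, -0.067, -0.998]] [[428.41451516064126, 0.0, 321.0327983722386], [0.0, 428.41451516064126, 192.41900424006676], [0.0, 0.0, 1.0]]
side [235.62599545 888.72185377 943.61968885] [[-0.944, -0.196, 0.264], [-0.328, 0.61, -0.721], [-0.02, -0.768, -0.64]] [[489.61848656041684, 0.0, 328.38595209749496], [0.0, 489.61848656041684, 200.22019543237738], [0.0, 0.0, 1.0]]
{'time_s': 0.1, 'q': array([-1.44047863e+00,  2.07367055e-01,  1.54281368e+00,  2.08237964e-05,
        1.39348326e+00, -1.50511612e-01]), 'qd': array([ 0.00067437, -0.00243728, -0.00193491,  0.00015201,  0.00062508,
       -0.00048956]), 'joint_torque': array([-3.89652905e-04, -3.84090865e+01, -2.92548341e+01, -2.56393387e-04,
        4.84424017e-03, -1.17004424e-05]), 'tcp_pos': array([ 159.26740187, -551.83758933,  248.92227162]), 'tool_rot': array([-1.03551448e-03,  9.90157777e-01,  1.39951795e-01,  2.07031692e-05]), 'contact_force': array([-0.25598372,  0.07276678, -0.16956131]), 'moment': array([-0.03194119,  0.00309811, -0.03291202]), 'finger_force': 0.0, 'finger_gap': 85.4356316735002}
```

View pics/top0.png

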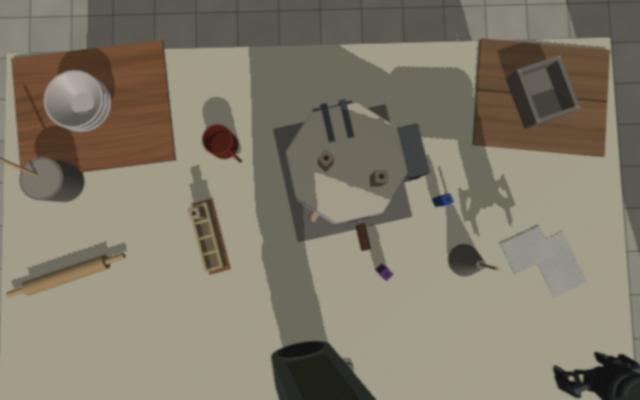

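View pics/side0.png

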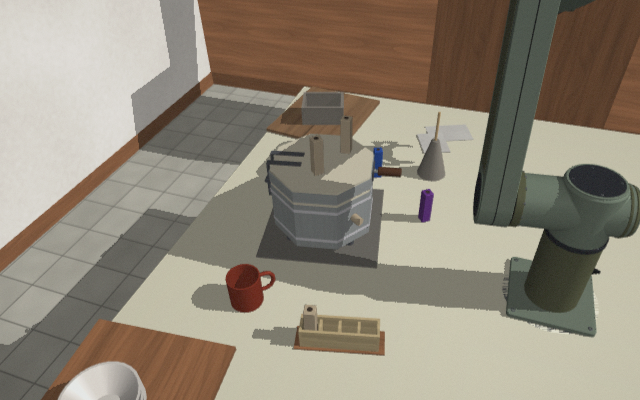

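Top view: the buff posts stand on the lid at (326,158) and (379,177). The stored post is in the rack's far end cell at (197,212), so the free cells are (205,226), (208,243) and (213,262). The lid handle is the dark grip at (363,237). 
Could be mistaken for a post: blue block (443,200), purple block (384,271), stored post (197,212). Could be mistaken for the handle: beige plug (312,215). I choose the two buff posts on the lid and the dark grip, and check them in one crop.

```bash
python3 - <<'E'
from h import *
im=cv2.imread('pics/top0.png')
cv2.imwrite('pics/crop.png',cv2.resize(im[90:290,180:480],(780,520),interpolation=cv2.INTER_CUBIC))
P=np.load('top0.npy')
def blob(name,u0,u1,v0,v1,z0,z1):
    Q=P[v0:v1,u0:u1].reshape(-1,3); Q=Q[(Q[:,2]>z0)&(Q[:,2]<z1)]
    r=cv2.minAreaRect(Q[:,:2].astype(np.float32))
    print(name,len(Q),Q.mean(0).round(1),[np.round(x,1) for x in r])
    return Q
blob('pA',300,350,140,180,295,330); blob('pB',360,400,160,195,295,330)
blob('stored',180,215,195,225,95,120)
blob('rack',180,240,190,280,48,70)
blob('handle',350,375,222,255,180,215)
blob('board?',265,420,100,250,3,12)
blob('lid',270,420,90,230,205,220)
blob('box',395,440,115,190,145,165)
blob('mug',195,245,120,170,60,100)
Q=blob('cone',440,505,235,285,20,240); print(Q.max(0))
blob('blue',425,460,185,215,15,150);blob('purple',370,400,258,290,15,150)
blob('footboard',180,240,190,280,2,10)
S=np.load('side0.npy')
def sb(name,lo,hi):
    Q=S.reshape(-1,3); Q=Q[((Q>lo)&(Q<hi)).all(1)]
    r=cv2.minAreaRect(Q[:,:2].astype(np.float32)); print('side',name,len(Q),Q.mean(0).round(1),Q.min(0).round(),Q.max(0).round(),[np.round(x,1) for x in r])
sb('posts',(400,-250,300),(700,150,330))
sb('rack',(200,150,50),(550,450,64)); sb('stored',(200,150,95),(550,450,125))
sb('hinge',(600,-250,170),(800,150,270))
E
```

```text
pA 179 [600.5 -35.8 312.1] [array([601., -36.]), array([25.8, 26. ]), np.float64(44.4)]
pB 183 [ 560.1 -145.9  311.4] [array([ 560.8, -146.8]), array([26.2, 25.9]), np.float64(2.2)]
stored 120 [502.2 290.8 106.2] [array([502.2, 292. ]), array([25.8, 27.7]), np.float64(12.5)]
rack 583 [440.1 274.5  56.3] [array([441.5, 277. ]), array([174.2,  50.2]), np.float64(13.9)]
handle 291 [ 436.5 -116.4  201.5] [array([ 440.6, -115.3]), array([73.8, 31.3]), np.float64(20.6)]
board? 4281 [558.2 -58.7   6.1] [array([601.9, -85.1]), array([427.1, 411.4]), np.float64(88.4)]
lid 10410 [605.3 -83.1 212.8] [array([605.7, -84.4]), array([261.3, 261.2]), np.float64(56.0)]
box 1113 [ 636.6 -249.3  155.8] [array([ 637.6, -249.3]), array([125.5,  54.9]), np.float64(9.9)]
mug 348 [686.2 233.3  77.6] [array([680.7, 235.2]), array([100.2,  79.6]), np.float64(11.9)]
cone 799 [ 362.6 -394.2   80.7] [array([ 362. , -397.4]), array([57.1, 77.5]), np.float64(70.2)]
[ 399.02468334 -368.21544815  223.72129512]
blue 206 [ 518.8 -336.8   80.1] [array([ 519.5, -341.2]), array([25.8, 26.5]), np.float64(22.6)]
purple 174 [ 341.5 -178.9   84.9] [array([ 338.8, -181.9]), array([26.5, 25.7]), np.float64(38.4)]
footboard 1513 [442.1 275.1   4.5] [array([446.2, 281.1]), array([162.2, 242.4]), np.float64(89.0)]
side posts 218 [579.7 -79.3 308.4] [ 546. -158.  300.] [618. -13. 315.] [array([577.9, -85.8]), array([152.7,  35.7]), np.float64(68.5)]
side rack 797 [438.6 285.   55.7] [351. 239.  50.] [530. 326.  64.] [array([440.8, 281.8]), array([173.5,  53.5]), np.float64(13.9)]
side stored 159 [500.  299.6 103.9] [486. 282.  95.] [515. 313. 110.] [array([501.2, 297.3]), array([26.4, 30. ]), np.float64(11.7)]
side hinge 2593 [662.9 -43.4 208.8] [ 600. -211.  170.] [749.  60. 270.] [array([674.6, -75.5]), array([271.3, 149.1]), np.float64(90.0)]
```

View pics/crop.png

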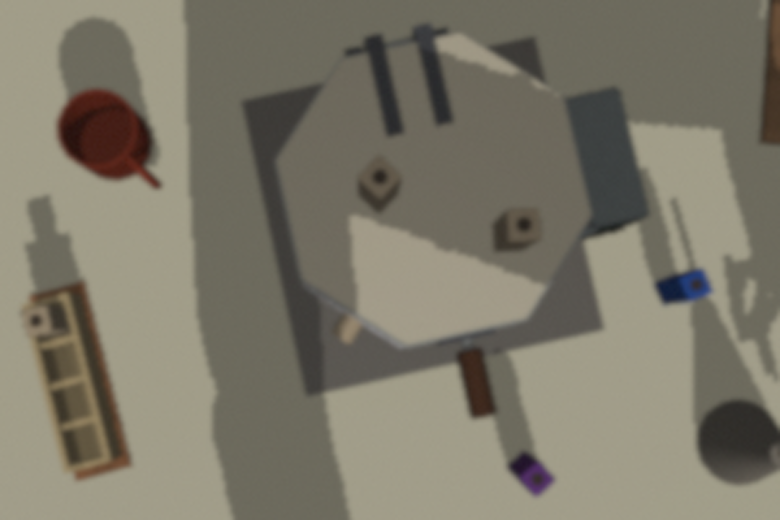

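The crop confirms the choice: two buff posts with dark spots on the lid at crop (379,178) and (523,226), the dark grip at (476,383), and three empty rack cells below the stored post at (38,320). Blue and purple blocks are ignored. Next comes a move calculator that tracks the commanded pose.

```bash
cat > plan.py <<'E'
"""usage: plan.py x y z heading_deg nrows [x y z h n ...] ; prints rounded rows from commanded pose, keeps track of it"""
import sys, json, os, numpy as np
from scipy.spatial.transform import Rotation as R
f='cmd.json'
def down(h): return R.from_euler('z',h,degrees=True)*R.from_euler('x',180,degrees=True)
if os.path.exists(f): s=json.load(open(f))
else: s=dict(p=[159.334,-552.485,249.982],h=16.1)
p0=np.array(s['p']); R0=down(s['h']); a=list(map(float,sys.argv[1:])); p,h=p0,s['h']; rp=[];rr=[]
for i in range(0,len(a),5):
    q=np.array(a[i:i+3]); g=a[i+3]; n=int(a[i+4])
    for k in range(1,n+1):
        t=k/n; d=R0.inv().apply(p+(q-p)*t-p0)/1000; rp.append([float(x)+0. for x in d.round(3)]); rr.append([0,0,round(-(h+(g-h)*t-s['h']),1)+0.])
    p,h=q,g
print(len(rp)); print(json.dumps(rr)); print(json.dumps(rp))
json.dump(dict(p=list(p0+R0.apply(np.array(rp[-1])*1000)),h=s['h']-rr[-1][2]),open(f,'w'))
E
python3 plan.py 170 -540 400 16 3  380 -280 410 30 8; python3 plan.py 601 -36 390 44.4 8 601 -36 340 44.4 2
```

```text
11
[[0, 0, 0.0], [0, 0, 0.1], [0, 0, 0.1], [0, 0, -1.6], [0, 0, -3.4], [0, 0, -5.1], [0, 0, -6.9], [0, 0, -8.6], [0, 0, -10.4], [0, 0, -12.1], [0, 0, -13.9]]
[[0.005, -0.003, -0.05], [0.009, -0.006, -0.1], [0.014, -0.009, -0.15], [0.048, -0.033, -0.151], [0.082, -0.057, -0.153], [0.116, -0.081, -0.154], [0.151, -0.105, -0.155], [0.185, -0.129, -0.156], [0.219, -0.153, -0.158], [0.253, -0.177, -0.159], [0.288, -0.201, -0.16]]
10
[[0, 0, -1.8], [0, 0, -3.6], [0, 0, -5.4], [0, 0, -7.2], [0, 0, -9.0], [0, 0, -10.8], [0, 0, -12.6], [0, 0, -14.4], [0, 0, -14.4], [0, 0, -14.4]]
[[0.039, -0.013, 0.002], [0.078, -0.025, 0.005], [0.117, -0.038, 0.007], [0.156, -0.05, 0.01], [0.196, -0.063, 0.012], [0.235, -0.075, 0.015], [0.274, -0.088, 0.017], [0.313, -0.101, 0.02], [0.313, -0.101, 0.045], [0.313, -0.101, 0.07]]
```

Careful with the scale: shifts go in shares of 0.75 m and turns go in shares of 360 degrees. That gives: 0.288 m / 0.75 = 0.384, 0.253 m / 0.75 = 0.3373, -13.9 degrees / 360 = -0.0386.

Request:
{"op": "apply_moves", "data": {"delta_rot": [[0,0,0],[0,0,0.0003],[0,0,0.0003],[0,0,-0.0044],[0,0,-0.0094],[0,0,-0.0142],[0,0,-0.0192],[0,0,-0.0239],[0,0,-0.0289],[0,0,-0.0336],[0,0,-0.0386]], "delta_pos": [[0.0067,-0.004,-0.0667],[0.012,-0.008,-0.1333],[0.0187,-0.012,-0.2],[0.064,-0.044,-0.2013],[0.1093,-0.076,-0.204],[0.1547,-0.108,-0.2053],[0.2013,-0.14,-0.2067],[0.2467,-0.172,-0.208],[0.292,-0.204,-0.2107],[0.3373,-0.236,-0.212],[0.384,-0.268,-0.2133]], "gripper": [0.085,0.085,0.085,0.085,0.085,0.085,0.085,0.085,0.085,0.085,0.085]}}

```text
time_s: 1.2
tcp_pos: [380.9, -277.9, 409.6]
tool_rot: [-0.0, 0.966, 0.259, -0.0]
contact_force: [-0.2, -1.0, 0.1]
finger_gap: 85.0
finger_force: 0.0
```

Converted, 0.313 m / 0.75 = 0.4173, 0.274 m / 0.75 = 0.3653, -14.4 degrees / 360 = -0.04.

Request:
{"op": "apply_moves", "data": {"delta_rot": [[0,0,-0.005],[0,0,-0.01],[0,0,-0.015],[0,0,-0.02],[0,0,-0.025],[0,0,-0.03],[0,0,-0.035],[0,0,-0.04],[0,0,-0.04],[0,0,-0.04]], "delta_pos": [[0.052,-0.0173,0.0027],[0.104,-0.0333,0.0067],[0.156,-0.0507,0.0093],[0.208,-0.0667,0.0133],[0.2613,-0.084,0.016],[0.3133,-0.1,0.02],[0.3653,-0.1173,0.0227],[0.4173,-0.1347,0.0267],[0.4173,-0.1347,0.06],[0.4173,-0.1347,0.0933]], "gripper": [0.085,0.085,0.085,0.085,0.085,0.085,0.085,0.085,0.085,0.085]}}

```text
time_s: 2.2
tcp_pos: [601.8, -34.2, 339.1]
tool_rot: [0.0, 0.925, 0.379, 0.0]
contact_force: [-0.2, -0.1, 0.4]
finger_gap: 84.6
finger_force: 0.0
```

```bash
cat cmd.json; python3 - <<'E'
from h import *
s=manip.observe(); print(s['time_s'],s['tcp_pos'],s['tool_rot'],s['contact_force'])
c=cam('side'); cv2.imwrite('pics/s1.png',cv2.resize(c['img'][60:260,220:480,::-1],(780,600),interpolation=cv2.INTER_CUBIC))
E
```

```text
{"p": [600.8641024681385, -35.533204081010496, 339.98199999999997], "h": 44.4}2.2 [601.82846373 -34.18434554 339.11698276] [1.80448036e-04 9.25402126e-01 3.78986579e-01 2.12223927e-04] [-0.20715991 -0.06895942  0.36579341]
```

View pics/s1.png

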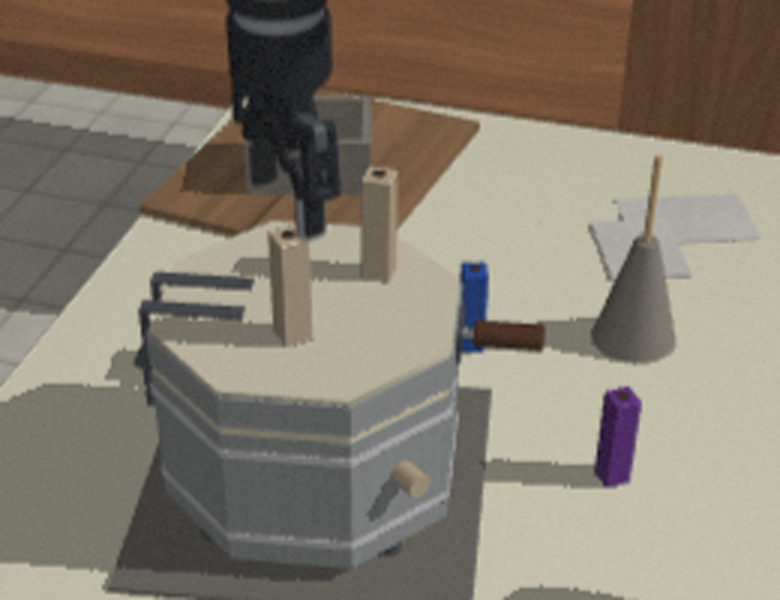

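The view shows the open gripper straddling post A's top at (290,235), with fingertips at (312,230) and (265,175). It is centred, so I go down and grip.

```bash
python3 plan.py 601 -36 292 44.4 4 601 -36 292 44.4 6;
```

```text
10
[[0, 0, 0.0], [0, 0, 0.0], [0, 0, 0.0], [0, 0, 0.0], [0, 0, 0.0], [0, 0, 0.0], [0, 0, 0.0], [0, 0, 0.0], [0, 0, 0.0], [0, 0, 0.0]]
[[0.0, 0.0, 0.012], [0.0, 0.0, 0.024], [0.0, 0.0, 0.036], [0.0, 0.0, 0.048], [0.0, 0.0, 0.048], [0.0, 0.0, 0.048], [0.0, 0.0, 0.048], [0.0, 0.0, 0.048], [0.0, 0.0, 0.048], [0.0, 0.0, 0.048]]
```

Request:
{"op": "apply_moves", "data": {"delta_rot": [[0,0,0],[0,0,0],[0,0,0],[0,0,0],[0,0,0],[0,0,0],[0,0,0],[0,0,0],[0,0,0],[0,0,0],[0,0,0],[0,0,0]], "delta_pos": [[0,0,0.016],[0,0,0.032],[0,0,0.048],[0,0,0.064],[0,0,0.064],[0,0,0.064],[0,0,0.064],[0,0,0.064],[0,0,0.064],[0,0,0.064],[0,0,0.064],[0,0,0.064]], "gripper": [0.085,0.085,0.085,0.085,0.085,0.015,0.015,0.015,0.015,0.015,0.015,0.015]}}

```text
time_s: 3.45
tcp_pos: [601.2, -35.7, 292.6]
tool_rot: [0.0, 0.926, 0.378, 0.0]
contact_force: [-0.1, -0.8, 2.4]
finger_gap: 25.6
finger_force: 61.5
```

```bash
python3 plan.py 601 -36 370 44.4 3  510 120 370 29 5 421 274 330 13.9 4; cp cmd.json c1.json; python3 plan.py 420.8 274 170 13.9 5
```

```text
12
[[0, 0, 0.0], [0, 0, 0.0], [0, 0, 0.0], [0, 0, 3.1], [0, 0, 6.2], [0, 0, 9.2], [0, 0, 12.3], [0, 0, 15.4], [0, 0, 19.2], [0, 0, 22.9], [0, 0, 26.7], [0, 0, 30.5]]
[[0.0, 0.0, -0.026], [0.0, 0.0, -0.052], [0.0, 0.0, -0.078], [0.009, -0.035, -0.078], [0.017, -0.07, -0.078], [0.026, -0.105, -0.078], [0.035, -0.14, -0.078], [0.044, -0.175, -0.078], [0.055, -0.218, -0.068], [0.066, -0.261, -0.058], [0.077, -0.304, -0.048], [0.088, -0.347, -0.038]]
5
[[0, 0, 0.0], [0, 0, 0.0], [0, 0, 0.0], [0, 0, 0.0], [0, 0, 0.0]]
[[0.0, 0.0, 0.032], [0.0, 0.0, 0.064], [0.0, 0.0, 0.096], [0.0, 0.0, 0.128], [0.0, 0.0, 0.16]]
```

Converted, -0.347 m / 0.75 = -0.4627, -0.304 m / 0.75 = -0.4053, 30.5 degrees / 360 = 0.0847.

Request:
{"op": "apply_moves", "data": {"delta_rot": [[0,0,0],[0,0,0],[0,0,0],[0,0,0.0086],[0,0,0.0172],[0,0,0.0256],[0,0,0.0342],[0,0,0.0428],[0,0,0.0533],[0,0,0.0636],[0,0,0.0742],[0,0,0.0847]], "delta_pos": [[0,0,-0.0347],[0,0,-0.0693],[0,0,-0.104],[0.012,-0.0467,-0.104],[0.0227,-0.0933,-0.104],[0.0347,-0.14,-0.104],[0.0467,-0.1867,-0.104],[0.0587,-0.2333,-0.104],[0.0733,-0.2907,-0.0907],[0.088,-0.348,-0.0773],[0.1027,-0.4053,-0.064],[0.1173,-0.4627,-0.0507]], "gripper": [0.015,0.015,0.015,0.015,0.015,0.015,0.015,0.015,0.015,0.015,0.015,0.015]}}

```text
time_s: 4.65
tcp_pos: [419.7, 275.1, 329.0]
tool_rot: [0.0, 0.993, 0.119, -0.0]
contact_force: [-0.5, 0.6, -1.1]
finger_gap: 25.4
finger_force: 61.3
```

Converted, 0.16 m / 0.75 = 0.2133, 0.128 m / 0.75 = 0.1707.

Request:
{"op": "apply_moves", "data": {"delta_rot": [[0,0,0],[0,0,0],[0,0,0],[0,0,0],[0,0,0],[0,0,0],[0,0,0]], "delta_pos": [[0,0,0.0427],[0,0,0.0853],[0,0,0.128],[0,0,0.1707],[0,0,0.2133],[0,0,0.2133],[0,0,0.2133]], "gripper": [0.015,0.015,0.015,0.015,0.015,0.015,0.015]}}

```text
time_s: 5.35
tcp_pos: [420.7, 273.7, 169.7]
tool_rot: [0.0, 0.993, 0.121, -0.001]
contact_force: [0.3, -0.3, -1.0]
finger_gap: 25.7
finger_force: 61.2
```

```bash
python3 - <<'E'
from h import *
s=manip.observe(); print(s['time_s'],s['tcp_pos'],s['tool_rot'],s['contact_force'])
c=cam('side'); cv2.imwrite('pics/s2.png',cv2.resize(c['img'][230:380,250:450,::-1],(800,600),interpolation=cv2.INTER_CUBIC))
P=c['P'].reshape(-1,3)
# post side faces between z 95..140
Q=P[(abs(P[:,0]-421)<25)&(abs(P[:,1]-274)<25)&(P[:,2]>92)&(P[:,2]<140)]
print(len(Q),Q.min(0),Q.max(0),cv2.minAreaRect(Q[:,:2].astype(np.float32)))
# rack rim only, from side: top surfaces
Q=P[(abs(P[:,0]-441)<100)&(abs(P[:,1]-279)<60)&(P[:,2]>56)&(P[:,2]<60)]
print(len(Q),cv2.minAreaRect(Q[:,:2].astype(np.float32)))
E
```

```text
5.35 [420.67814563 273.71835511 169.65614162] [ 2.59730860e-04  9.92663126e-01  1.20909082e-01 -9.18531231e-04] [ 0.25153933 -0.3304038  -0.95176284]
186 [406.33570064 266.59312714  92.13236197] [429.62609898 292.22485995 139.86966776] ((414.7318115234375, 283.4081726074219), (31.32179069519043, 15.669746398925781), 47.209228515625)
371 ((440.5764465332031, 282.15460205078125), (172.7591552734375, 50.7407341003418), 14.11621379852295)
```

View pics/s2.png

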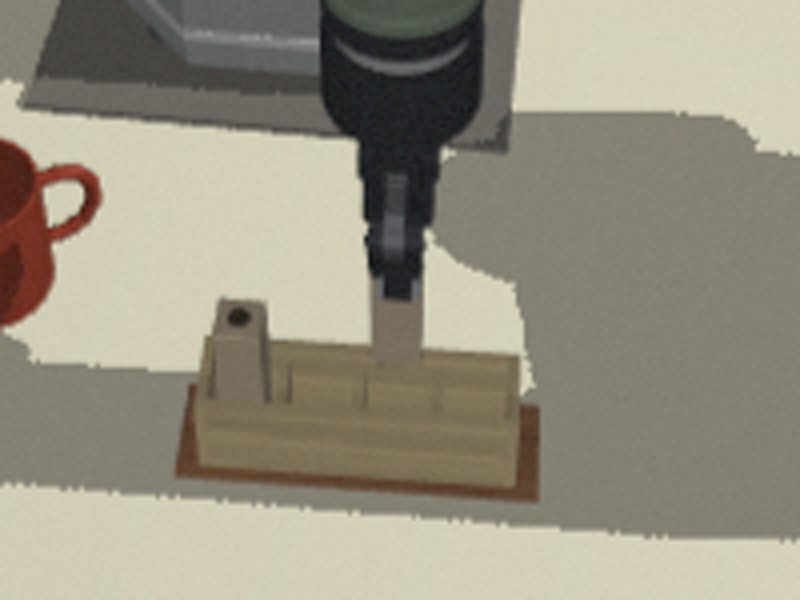

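Post A hangs upright over the third cell, at crop (396,360); that cell spans about 365–437. The side camera reads about 2.5 mm high in y, so the rack estimate holds. I lower with a 1 mm correction.

```bash
cat cmd.json; python3 plan.py 420 274 110 13.9 4  420 274 88 13.9 4
```

```text
{"p": [420.95451911768737, 273.9591897167484, 169.98199999999989], "h": 13.899999999999999}8
[[0, 0, 0.0], [0, 0, 0.0], [0, 0, 0.0], [0, 0, 0.0], [0, 0, 0.0], [0, 0, 0.0], [0, 0, 0.0], [0, 0, 0.0]]
[[0.0, 0.0, 0.015], [0.0, 0.0, 0.03], [-0.001, 0.0, 0.045], [-0.001, 0.0, 0.06], [-0.001, 0.0, 0.065], [-0.001, 0.0, 0.071], [-0.001, 0.0, 0.076], [-0.001, 0.0, 0.082]]
```

Converted, 0.082 m / 0.75 = 0.1093, 0.076 m / 0.75 = 0.1013.

Request:
{"op": "apply_moves", "data": {"delta_rot": [[0,0,0],[0,0,0],[0,0,0],[0,0,0],[0,0,0],[0,0,0],[0,0,0],[0,0,0],[0,0,0]], "delta_pos": [[0,0,0.02],[-0.0013,0,0.04],[-0.0013,0,0.06],[-0.0013,0,0.08],[-0.0013,0,0.0867],[-0.0013,0,0.0947],[-0.0013,0,0.1013],[-0.0013,0,0.1093],[-0.0013,0,0.1093]], "gripper": [0.015,0.015,0.015,0.015,0.015,0.015,0.015,0.015,0.015]}}

```text
time_s: 6.3
tcp_pos: [419.8, 273.5, 87.5]
tool_rot: [0.0, 0.993, 0.121, -0.001]
contact_force: [-0.5, -0.7, -2.8]
finger_gap: 25.3
finger_force: 61.3
```

```bash
python3 plan.py 420 274 86 13.9 1; cp cmd.json c2.json; python3 plan.py 420 274 150 13.9 4 420 274 260 13.9 3; python3 plan.py 430 200 385 12 4 561 -147 385 2.2 8;  python3 plan.py 561 -147 292 2.2 5
```

```text
1
[[0, 0, 0.0]]
[[0.0, 0.0, 0.002]]
7
[[0, 0, 0.0], [0, 0, 0.0], [0, 0, 0.0], [0, 0, 0.0], [0, 0, 0.0], [0, 0, 0.0], [0, 0, 0.0]]
[[0.0, 0.0, -0.016], [0.0, 0.0, -0.032], [0.0, 0.0, -0.048], [0.0, 0.0, -0.064], [0.0, 0.0, -0.101], [0.0, 0.0, -0.137], [0.0, 0.0, -0.174]]
12
[[0, 0, 0.5], [0, 0, 0.9], [0, 0, 1.4], [0, 0, 1.9], [0, 0, 3.1], [0, 0, 4.3], [0, 0, 5.6], [0, 0, 6.8], [0, 0, 8.0], [0, 0, 9.2], [0, 0, 10.5], [0, 0, 11.7]]
[[-0.002, 0.018, -0.031], [-0.004, 0.037, -0.063], [-0.006, 0.055, -0.094], [-0.008, 0.074, -0.125], [-0.003, 0.12, -0.125], [0.003, 0.166, -0.125], [0.008, 0.212, -0.125], [0.014, 0.258, -0.125], [0.019, 0.304, -0.125], [0.025, 0.35, -0.125], [0.03, 0.396, -0.125], [0.036, 0.442, -0.125]]
5
[[0, 0, 0.0], [0, 0, 0.0], [0, 0, 0.0], [0, 0, 0.0], [0, 0, 0.0]]
[[0.0, 0.0, 0.019], [0.0, 0.0, 0.037], [0.0, 0.0, 0.056], [0.0, 0.0, 0.074], [0.0, 0.0, 0.093]]
```

Converted, 0.002 m / 0.75 = 0.0027, 0.001 m / 0.75 = 0.0013.

Request:
{"op": "apply_moves", "data": {"delta_rot": [[0,0,0],[0,0,0],[0,0,0],[0,0,0],[0,0,0],[0,0,0],[0,0,0]], "delta_pos": [[0,0,0.0013],[0,0,0.0027],[0,0,0.0027],[0,0,0.0027],[0,0,0.0027],[0,0,0.0027],[0,0,0.0027]], "gripper": [0.015,0.015,0.015,0.085,0.085,0.085,0.085]}}

```text
time_s: 7.0
tcp_pos: [420.2, 273.7, 86.0]
tool_rot: [-0.0, 0.993, 0.121, 0.0]
contact_force: [0.2, 1.4, 0.1]
finger_gap: 81.3
finger_force: 0.0
```

Converted, -0.174 m / 0.75 = -0.232, -0.137 m / 0.75 = -0.1827.

Request:
{"op": "apply_moves", "data": {"delta_rot": [[0,0,0],[0,0,0],[0,0,0],[0,0,0],[0,0,0],[0,0,0],[0,0,0]], "delta_pos": [[0,0,-0.0213],[0,0,-0.0427],[0,0,-0.064],[0,0,-0.0853],[0,0,-0.1347],[0,0,-0.1827],[0,0,-0.232]], "gripper": [0.085,0.085,0.085,0.085,0.085,0.085,0.085]}}

```text
time_s: 7.7
tcp_pos: [419.7, 273.5, 261.0]
tool_rot: [0.0, 0.993, 0.121, -0.0]
contact_force: [-0.0, 1.0, -0.3]
finger_gap: 85.0
finger_force: 0.0
```

Converted, 0.442 m / 0.75 = 0.5893, 0.396 m / 0.75 = 0.528, 11.7 degrees / 360 = 0.0325.

Request:
{"op": "apply_moves", "data": {"delta_rot": [[0,0,0.0014],[0,0,0.0025],[0,0,0.0039],[0,0,0.0053],[0,0,0.0086],[0,0,0.0119],[0,0,0.0156],[0,0,0.0189],[0,0,0.0222],[0,0,0.0256],[0,0,0.0292],[0,0,0.0325]], "delta_pos": [[-0.0027,0.024,-0.0413],[-0.0053,0.0493,-0.084],[-0.008,0.0733,-0.1253],[-0.0107,0.0987,-0.1667],[-0.004,0.16,-0.1667],[0.004,0.2213,-0.1667],[0.0107,0.2827,-0.1667],[0.0187,0.344,-0.1667],[0.0253,0.4053,-0.1667],[0.0333,0.4667,-0.1667],[0.04,0.528,-0.1667],[0.048,0.5893,-0.1667]], "gripper": [0.085,0.085,0.085,0.085,0.085,0.085,0.085,0.085,0.085,0.085,0.085,0.085]}}

```text
time_s: 8.9
tcp_pos: [561.5, -148.7, 384.8]
tool_rot: [-0.0, 1.0, 0.018, 0.0]
contact_force: [0.4, 0.4, 0.4]
finger_gap: 85.1
finger_force: 0.0
```

```bash
python3 - <<'E'
from h import *
s=manip.observe(); print(s['time_s'],s['tcp_pos'],s['tool_rot'],s['contact_force'])
c=cam('side'); cv2.imwrite('pics/s3.png',c['img'][:,:,::-1])
t=cam('top'); 
for n,P in(('side',c['P']),('top',t['P'])):
    P=P.reshape(-1,3); Q=P[(abs(P[:,0]-420)<25)&(abs(P[:,1]-274)<30)&(P[:,2]>100)&(P[:,2]<112)]
    print(n,len(Q),Q.mean(0),cv2.minAreaRect(Q[:,:2].astype(np.float32)))
    Q=P[(abs(P[:,0]-561)<40)&(abs(P[:,1]+147)<40)&(P[:,2]>305)&(P[:,2]<318)]
    if len(Q)>9: print('B',len(Q),Q.mean(0))
E
```

```text
8.9 [ 561.45109035 -148.67735553  384.83296704] [-1.07900521e-04  9.99829428e-01  1.84689497e-02  2.73748441e-05] [0.39436216 0.43880527 0.41871358]
side 136 [420.64879038 276.64866682 104.74736248] ((420.1853332519531, 276.3992004394531), (25.365869522094727, 28.584064483642578), 17.076452255249023)
B 76 [ 558.64882811 -138.63074587  310.20569832]
top 114 [422.06321526 270.61409108 106.48519809] ((422.0918884277344, 270.7170715332031), (25.851581573486328, 25.4039249420166), 14.294252395629883)
B 20 [ 552.34005005 -155.94367774  312.99014224]
```

View pics/s3.png

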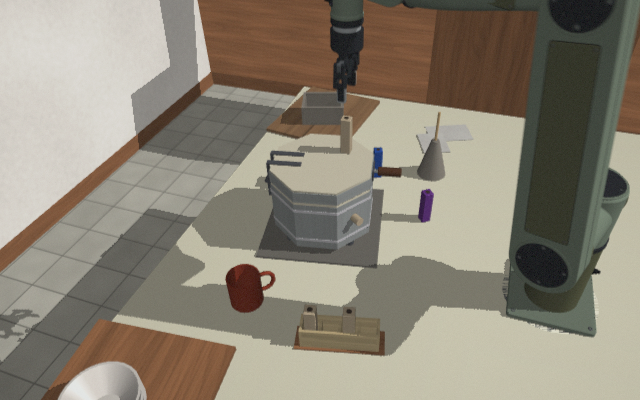

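Post A stands upright in cell 1 (top spot at pixel (349,311)). Post B is alone on the lid at (346,119) below the gripper. Down onto B.

Converted, 0.093 m / 0.75 = 0.124, 0.074 m / 0.75 = 0.0987.

Request:
{"op": "apply_moves", "data": {"delta_rot": [[0,0,0],[0,0,0],[0,0,0],[0,0,0],[0,0,0],[0,0,0],[0,0,0],[0,0,0],[0,0,0],[0,0,0],[0,0,0],[0,0,0]], "delta_pos": [[0,0,0.0253],[0,0,0.0493],[0,0,0.0747],[0,0,0.0987],[0,0,0.124],[0,0,0.124],[0,0,0.124],[0,0,0.124],[0,0,0.124],[0,0,0.124],[0,0,0.124],[0,0,0.124]], "gripper": [0.085,0.085,0.085,0.085,0.085,0.015,0.015,0.015,0.015,0.015,0.015,0.015]}}

```text
time_s: 10.2
tcp_pos: [561.9, -146.9, 293.5]
tool_rot: [0.0, 1.0, 0.019, 0.001]
contact_force: [-0.0, 1.0, 5.5]
finger_gap: 25.5
finger_force: 62.7
```

```bash
python3 plan.py 561 -147 370 2.2 3  480 40 370 8 5 430 160 360 13.9 4; python3 plan.py 379 264.5 290 13.9 4 379 264.5 150 13.9 5 379 264.5 150 13.9 3;python3 plan.py 379 264.5 110 13.9 4 379 264.5 86 13.9 6
```

```text
12
[[0, 0, 0.0], [0, 0, 0.0], [0, 0, 0.0], [0, 0, -1.2], [0, 0, -2.3], [0, 0, -3.5], [0, 0, -4.6], [0, 0, -5.8], [0, 0, -7.3], [0, 0, -8.8], [0, 0, -10.2], [0, 0, -11.7]]
[[0.0, 0.0, -0.026], [0.0, 0.0, -0.052], [0.0, 0.0, -0.078], [-0.015, -0.038, -0.078], [-0.03, -0.076, -0.078], [-0.044, -0.114, -0.078], [-0.059, -0.152, -0.078], [-0.074, -0.19, -0.078], [-0.085, -0.22, -0.076], [-0.097, -0.251, -0.073], [-0.108, -0.281, -0.071], [-0.119, -0.311, -0.068]]
12
[[0, 0, 0.0], [0, 0, 0.0], [0, 0, 0.0], [0, 0, 0.0], [0, 0, 0.0], [0, 0, 0.0], [0, 0, 0.0], [0, 0, 0.0], [0, 0, 0.0], [0, 0, 0.0], [0, 0, 0.0], [0, 0, 0.0]]
[[-0.006, -0.029, 0.017], [-0.012, -0.057, 0.035], [-0.018, -0.086, 0.052], [-0.025, -0.114, 0.07], [-0.025, -0.114, 0.098], [-0.025, -0.114, 0.126], [-0.025, -0.114, 0.154], [-0.025, -0.114, 0.182], [-0.025, -0.114, 0.21], [-0.025, -0.114, 0.21], [-0.025, -0.114, 0.21], [-0.025, -0.114, 0.21]]
10
[[0, 0, 0.0], [0, 0, 0.0], [0, 0, 0.0], [0, 0, 0.0], [0, 0, 0.0], [0, 0, 0.0], [0, 0, 0.0], [0, 0, 0.0], [0, 0, 0.0], [0, 0, 0.0]]
[[0.0, 0.0, 0.01], [0.0, 0.0, 0.02], [0.0, 0.0, 0.03], [0.0, 0.0, 0.04], [0.0, 0.0, 0.044], [0.0, 0.0, 0.048], [0.0, 0.0, 0.052], [0.0, 0.0, 0.056], [0.0, 0.0, 0.06], [0.0, 0.0, 0.064]]
```

Converted, -0.311 m / 0.75 = -0.4147, -0.114 m / 0.75 = -0.152, -11.7 degrees / 360 = -0.0325.

Request:
{"op": "apply_moves", "data": {"delta_rot": [[0,0,0],[0,0,0],[0,0,0],[0,0,-0.0033],[0,0,-0.0064],[0,0,-0.0097],[0,0,-0.0128],[0,0,-0.0161],[0,0,-0.0203],[0,0,-0.0244],[0,0,-0.0283],[0,0,-0.0325]], "delta_pos": [[0,0,-0.0347],[0,0,-0.0693],[0,0,-0.104],[-0.02,-0.0507,-0.104],[-0.04,-0.1013,-0.104],[-0.0587,-0.152,-0.104],[-0.0787,-0.2027,-0.104],[-0.0987,-0.2533,-0.104],[-0.1133,-0.2933,-0.1013],[-0.1293,-0.3347,-0.0973],[-0.144,-0.3747,-0.0947],[-0.1587,-0.4147,-0.0907]], "gripper": [0.015,0.015,0.015,0.015,0.015,0.015,0.015,0.015,0.015,0.015,0.015,0.015]}}

```text
time_s: 11.4
tcp_pos: [429.4, 160.4, 359.1]
tool_rot: [0.0, 0.993, 0.121, -0.001]
contact_force: [-0.0, -0.2, -1.8]
finger_gap: 25.5
finger_force: 62.1
```

Converted, 0.21 m / 0.75 = 0.28, 0.182 m / 0.75 = 0.2427.

Request:
{"op": "apply_moves", "data": {"delta_rot": [[0,0,0],[0,0,0],[0,0,0],[0,0,0],[0,0,0],[0,0,0],[0,0,0],[0,0,0],[0,0,0],[0,0,0],[0,0,0],[0,0,0]], "delta_pos": [[-0.008,-0.0387,0.0227],[-0.016,-0.076,0.0467],[-0.024,-0.1147,0.0693],[-0.0333,-0.152,0.0933],[-0.0333,-0.152,0.1307],[-0.0333,-0.152,0.168],[-0.0333,-0.152,0.2053],[-0.0333,-0.152,0.2427],[-0.0333,-0.152,0.28],[-0.0333,-0.152,0.28],[-0.0333,-0.152,0.28],[-0.0333,-0.152,0.28]], "gripper": [0.015,0.015,0.015,0.015,0.015,0.015,0.015,0.015,0.015,0.015,0.015,0.015]}}

```text
time_s: 12.6
tcp_pos: [379.9, 264.6, 151.5]
tool_rot: [-0.0, 0.993, 0.121, 0.001]
contact_force: [0.3, 0.7, -0.6]
finger_gap: 25.2
finger_force: 62.1
```

```bash
python3 - <<'E'
from h import *
c=cam('side'); cv2.imwrite('pics/s4.png',cv2.resize(c['img'][260:380,270:430,::-1],(800,600),interpolation=cv2.INTER_CUBIC))
E
```

```text
(no output)
```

View pics/s4.png

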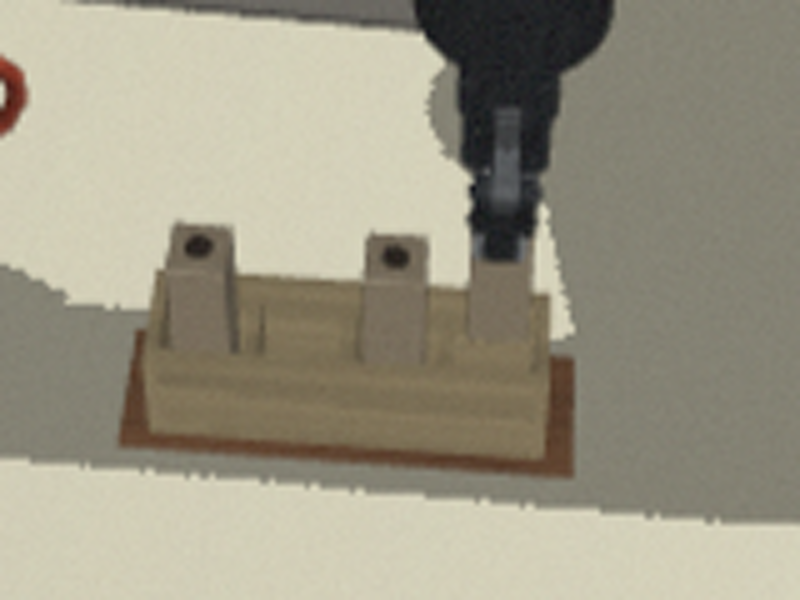

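Post B hangs over the near end cell 0 at crop (500,340), inside its walls, with post A beside it at (396,300) and the stored post at (200,290). Lowering.

Converted, 0.064 m / 0.75 = 0.0853, 0.06 m / 0.75 = 0.08.

Request:
{"op": "apply_moves", "data": {"delta_rot": [[0,0,0],[0,0,0],[0,0,0],[0,0,0],[0,0,0],[0,0,0],[0,0,0],[0,0,0],[0,0,0],[0,0,0],[0,0,0]], "delta_pos": [[0,0,0.0133],[0,0,0.0267],[0,0,0.04],[0,0,0.0533],[0,0,0.0587],[0,0,0.064],[0,0,0.0693],[0,0,0.0747],[0,0,0.08],[0,0,0.0853],[0,0,0.0853]], "gripper": [0.015,0.015,0.015,0.015,0.015,0.015,0.015,0.015,0.015,0.015,0.015]}}

```text
time_s: 13.75
tcp_pos: [379.3, 264.4, 87.5]
tool_rot: [-0.0, 0.993, 0.121, 0.0]
contact_force: [-3.5, -1.6, 10.1]
finger_gap: 25.0
finger_force: 63.5
```

```bash
cat cmd.json; python3 plan.py 379 264.5 150 13.9 4 379 264.5 300 13.9 4; python3 plan.py 400 100 330 12.5 6 432 -117 290 11 6
```

```text
{"p": [378.6055861869291, 264.16908190616283, 85.9819999999999], "h": 13.899999999999999}8
[[0, 0, 0.0], [0, 0, 0.0], [0, 0, 0.0], [0, 0, 0.0], [0, 0, 0.0], [0, 0, 0.0], [0, 0, 0.0], [0, 0, 0.0]]
[[0.0, 0.0, -0.016], [0.0, 0.0, -0.032], [0.0, 0.0, -0.048], [0.0, 0.0, -0.064], [0.0, 0.0, -0.102], [0.0, 0.0, -0.139], [0.0, 0.0, -0.177], [0.0, 0.0, -0.214]]
12
[[0, 0, 0.2], [0, 0, 0.5], [0, 0, 0.7], [0, 0, 0.9], [0, 0, 1.2], [0, 0, 1.4], [0, 0, 1.6], [0, 0, 1.9], [0, 0, 2.1], [0, 0, 2.4], [0, 0, 2.6], [0, 0, 2.9]]
[[-0.003, 0.027, -0.005], [-0.006, 0.055, -0.01], [-0.009, 0.082, -0.015], [-0.012, 0.11, -0.02], [-0.016, 0.137, -0.025], [-0.019, 0.165, -0.03], [-0.022, 0.201, -0.023], [-0.026, 0.237, -0.017], [-0.029, 0.274, -0.01], [-0.033, 0.31, -0.003], [-0.036, 0.346, 0.003], [-0.04, 0.383, 0.01]]
```

Converted, -0.214 m / 0.75 = -0.2853, -0.016 m / 0.75 = -0.0213.

Request:
{"op": "apply_moves", "data": {"delta_rot": [[0,0,0],[0,0,0],[0,0,0],[0,0,0],[0,0,0],[0,0,0],[0,0,0],[0,0,0],[0,0,0],[0,0,0],[0,0,0],[0,0,0]], "delta_pos": [[0,0,0],[0,0,0],[0,0,0],[0,0,0],[0,0,-0.0213],[0,0,-0.0427],[0,0,-0.064],[0,0,-0.0853],[0,0,-0.136],[0,0,-0.1853],[0,0,-0.236],[0,0,-0.2853]], "gripper": [0.085,0.085,0.085,0.085,0.085,0.085,0.085,0.085,0.085,0.085,0.085,0.085]}}

```text
time_s: 14.95
tcp_pos: [378.5, 264.0, 301.4]
tool_rot: [-0.0, 0.993, 0.121, 0.0]
contact_force: [1.1, 0.6, -0.5]
finger_gap: 85.3
finger_force: 0.0
```

```bash
python3 - <<'E'
from h import *
for n in('side','top'):
    c=cam(n); P=c['P'].reshape(-1,3); im=c['img'].reshape(-1,3).astype(int)
    for nm,x,y in(('A',420,274),('B',379,264.5),('S',501,294)):
        Q=P[(abs(P[:,0]-x)<21)&(abs(P[:,1]-y)<22)&(P[:,2]>100)&(P[:,2]<112)]
        if len(Q)>9: print(n,nm,len(Q),Q.mean(0).round(1),Q[:,2].std().round(2))
    m=(P[:,0]>380)&(P[:,0]<480)&(abs(P[:,1]+117)<35)&(P[:,2]>170)&(P[:,2]<212)
    Q=P[m]; dark=im[m].sum(1)<200; Q=Q[dark]
    print(n,'handle',len(Q),Q.mean(0).round(1),Q.max(0),cv2.minAreaRect(Q[:,:2].astype(np.float32)))
    m=(abs(P[:,2]-212)<4)&(P[:,0]>440)&(P[:,0]<760)&(P[:,1]>-230)&(P[:,1]<70)
    print('lid',m.sum(),cv2.minAreaRect(P[m][:,:2].astype(np.float32)),P[m][:,2].mean())
E
```

```text
side A 137 [420.4 277.2 105.2] 1.8
side B 140 [376.8 267.8 104.9] 1.88
side S 137 [500.5 298.3 105. ] 1.84<stdin>:9: RuntimeWarning: Mean of empty slice.
  ret = um.true_divide(
Traceback (most recent call last):
ValueError: zero-size array to reduction operation maximum which has no identity
```

Both posts are in cells 0 and 1, at the same height as the stored one. Now the handle, refined from the first saved views.

```bash
python3 - <<'E'
from h import *
for n in('side','top'):
    P=np.load(n+'0.npy').reshape(-1,3); im=cv2.imread(f'pics/{n}0.png').reshape(-1,3).astype(int)[:,::-1]
    m=(P[:,0]>380)&(P[:,0]<480)&(abs(P[:,1]+117)<40)&(P[:,2]>165)&(P[:,2]<215)
    m&=im[:,0]>1.35*im[:,2]; m&=im.sum(1)<260
    Q=P[m]; print(n,'handle',len(Q),Q.mean(0).round(1),Q.min(0),Q.max(0),cv2.minAreaRect(Q[:,:2].astype(np.float32)))
    m=(abs(P[:,2]-212)<4)&(P[:,0]>440)&(P[:,0]<760)&(P[:,1]>-230)&(P[:,1]<70)
    print('lid',m.sum(),cv2.minAreaRect(P[m][:,:2].astype(np.float32)),P[m][:,2].mean())
E
```

```text
side handle 187 [ 432.5 -107.4  198.4] [ 403.47895206 -123.66646545  186.87289139] [461.47673251 -93.26425143 206.6673404 ] ((432.9964599609375, -109.6019515991211), (58.35298156738281, 22.479618072509766), 11.826129913330078)
lid 4168 ((603.5592041015625, -78.60260009765625), (259.3518371582031, 263.9570617675781), 54.93623733520508) 211.56061707384126
top handle 213 [ 435.3 -116.2  202.7] [ 407.8574895  -129.43800678  196.39710113] [ 462.3524719  -103.71613565  208.49215704] ((435.5956726074219, -116.44207763671875), (56.45705032348633, 19.05839729309082), 10.63829231262207)
lid 9654 ((605.544921875, -84.26846313476562), (260.0379943847656, 259.68035888671875), 55.83587646484375) 212.68250564794386
```

Converted, 0.383 m / 0.75 = 0.5107, 0.346 m / 0.75 = 0.4613, 2.9 degrees / 360 = 0.0081.

Request:
{"op": "apply_moves", "data": {"delta_rot": [[0,0,0.0006],[0,0,0.0014],[0,0,0.0019],[0,0,0.0025],[0,0,0.0033],[0,0,0.0039],[0,0,0.0044],[0,0,0.0053],[0,0,0.0058],[0,0,0.0067],[0,0,0.0072],[0,0,0.0081]], "delta_pos": [[-0.004,0.036,-0.0067],[-0.008,0.0733,-0.0133],[-0.012,0.1093,-0.02],[-0.016,0.1467,-0.0267],[-0.0213,0.1827,-0.0333],[-0.0253,0.22,-0.04],[-0.0293,0.268,-0.0307],[-0.0347,0.316,-0.0227],[-0.0387,0.3653,-0.0133],[-0.044,0.4133,-0.004],[-0.048,0.4613,0.004],[-0.0533,0.5107,0.0133]], "gripper": [0.085,0.085,0.085,0.085,0.085,0.085,0.085,0.085,0.085,0.085,0.085,0.085]}}

```text
time_s: 16.2
tcp_pos: [431.9, -118.7, 289.5]
tool_rot: [-0.0, 0.995, 0.096, 0.0]
contact_force: [0.7, -0.2, -0.4]
finger_gap: 85.3
finger_force: 0.0
```

```bash
python3 plan.py 432.5 -113.5 220 10.8 3 432.5 -113.5 192 10.8 3; python3 - <<'E'
import numpy as np
# arc rows in tool frame (x along kiln x, z down), 1 deg steps
for d in (0,1,2,3,4,5,6,7,8,9,10,12,14,16,18,20,22,24,26,28,30,30.5,31):
    t=np.radians(d); print(d,round(.314-.314*np.cos(t)+.020*np.sin(t),4),round(-(.314*np.sin(t)+.020*np.cos(t)-.020),4))
E
```

```text
6
[[0, 0, 0.1], [0, 0, 0.1], [0, 0, 0.2], [0, 0, 0.2], [0, 0, 0.2], [0, 0, 0.2]]
[[0.0, -0.001, 0.023], [0.001, -0.002, 0.047], [0.001, -0.004, 0.07], [0.001, -0.004, 0.079], [0.001, -0.004, 0.089], [0.001, -0.004, 0.098]]
0 0.0 -0.0
1 0.0004 -0.0055
2 0.0009 -0.0109
3 0.0015 -0.0164
4 0.0022 -0.0219
5 0.0029 -0.0273
6 0.0038 -0.0327
7 0.0048 -0.0381
8 0.0058 -0.0435
9 0.007 -0.0489
10 0.0082 -0.0542
12 0.011 -0.0648
14 0.0142 -0.0754
16 0.0177 -0.0858
18 0.0215 -0.0961
20 0.0258 -0.1062
22 0.0304 -0.1162
24 0.0353 -0.126
26 0.0405 -0.1356
28 0.0461 -0.1451
30 0.0521 -0.1543
30.5 0.0536 -0.1566
31 0.0552 -0.1589
```

Converted, 0.098 m / 0.75 = 0.1307, 0.07 m / 0.75 = 0.0933, 0.2 degrees / 360 = 0.0006.

Request:
{"op": "apply_moves", "data": {"delta_rot": [[0,0,0.0003],[0,0,0.0003],[0,0,0.0006],[0,0,0.0006],[0,0,0.0006],[0,0,0.0006],[0,0,0.0006],[0,0,0.0006]], "delta_pos": [[0,-0.0013,0.0307],[0.0013,-0.0027,0.0627],[0.0013,-0.0053,0.08],[0.0013,-0.0053,0.0933],[0.0013,-0.0053,0.1067],[0.0013,-0.0053,0.12],[0.0013,-0.0053,0.1307],[0.0013,-0.0053,0.1307]], "gripper": [0.085,0.085,0.085,0.085,0.085,0.085,0.085,0.085]}}

```text
time_s: 17.0
tcp_pos: [431.5, -112.8, 190.9]
tool_rot: [-0.001, 0.996, 0.094, -0.001]
contact_force: [-0.5, 0.4, -0.4]
finger_gap: 84.7
finger_force: 0.0
```

Request:
{"op": "apply_moves", "data": {"delta_rot": [[0,0,0],[0,0,0],[0,0,0],[0,0,0],[0,0,0],[0,0,0],[0,0,0],[0,0,0],[0,0,0]], "delta_pos": [[0,0,0],[0,0,0],[0,0,0],[0,0,0],[0,0,0],[0,0,0],[0,0,0],[0,0,0],[0,0,0]], "gripper": [0.06,0.04,0.03,0.015,0.015,0.015,0.015,0.015,0.015]}}

```text
time_s: 17.9
tcp_pos: [432.8, -115.2, 192.9]
tool_rot: [0.002, 0.996, 0.094, 0.001]
contact_force: [-0.8, -5.5, 1.0]
finger_gap: 22.1
finger_force: 58.6
```

```bash
python3 - <<'E'
from h import *
s=manip.observe(); print({k:np.round(s[k],2) for k in('time_s','tcp_pos','contact_force','moment','finger_gap','finger_force')})
c=cam('side'); cv2.imwrite('pics/s5.png',cv2.resize(c['img'][70:270,230:490,::-1],(780,600),interpolation=cv2.INTER_CUBIC))
E
```

```text
{'time_s': np.float64(17.9), 'tcp_pos': array([ 432.79, -115.22,  192.93]), 'contact_force': array([-0.78, -5.46,  0.95]), 'moment': array([-0.83,  0.03,  0.05]), 'finger_gap': np.float64(22.15), 'finger_force': np.float64(58.63)}
```

View pics/s5.png

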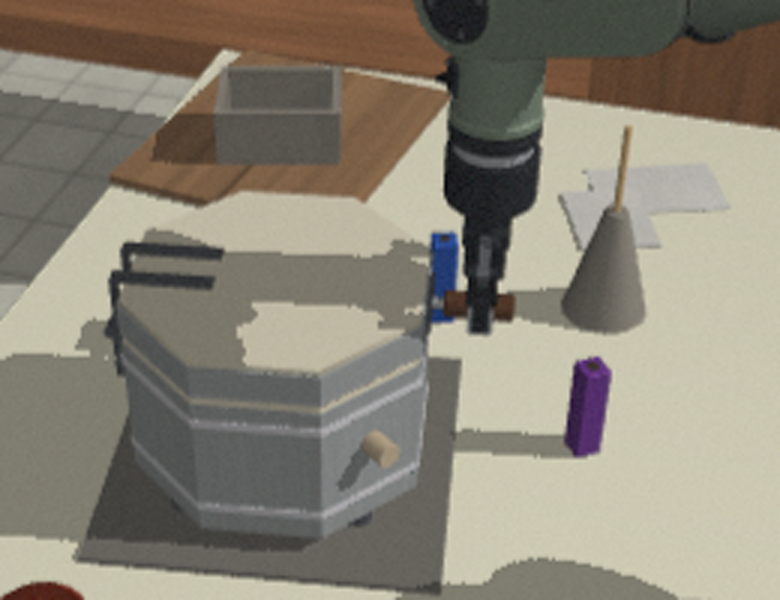

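The view shows the pads around the middle of the dark grip at crop (482,308), with the lid clear of posts. A small test lift along the arc follows.

Converted, -0.027 m / 0.75 = -0.036, 0.001 m / 0.75 = 0.0013.

Request:
{"op": "apply_moves", "data": {"delta_rot": [[0,0,0],[0,0,0],[0,0,0],[0,0,0],[0,0,0],[0,0,0],[0,0,0]], "delta_pos": [[0,0.0013,-0.004],[0,0.0013,-0.008],[0.0013,0.0013,-0.0147],[0.0013,0.0013,-0.0213],[0.0027,0.0013,-0.0293],[0.004,0.0013,-0.036],[0.004,0.0013,-0.036]], "gripper": [0.015,0.015,0.015,0.015,0.015,0.015,0.015]}}

```text
time_s: 18.65
tcp_pos: [435.5, -114.7, 219.3]
tool_rot: [0.001, 0.996, 0.094, 0.0]
contact_force: [3.3, -4.9, -5.4]
finger_gap: 22.3
finger_force: 59.0
```

```bash
cat >lid.py <<'E'
from h import *
s=manip.observe(); print({k:np.round(s[k],2) for k in('time_s','tcp_pos','contact_force','moment','finger_gap','finger_force')})
c=np.array([603.3,-81.3]); a=np.radians(10.8); ex=np.array([np.cos(a),np.sin(a)]); ey=np.array([-ex[1],ex[0]])
for n,b in(('top',(2,-3)),('side',(.5,2.7))):
    k=cam(n); P=k['P'].reshape(-1,3); d=P[:,:2]-np.array(b)-c; X=140-d@ex; Y=d@ey; Z=P[:,2]-172
    # lid top plane: points that lie on the slab, left part clear of the arm
    m=(X>60)&(X<270)&(Y>-20)&(Y<95)&(Z>25)&(Z<260)
    A=np.c_[X,Z][m]; best=None
    rng=np.random.default_rng(0)
    for _ in range(300):   # RANSAC line z=40/cos+tan*x
        i,j=rng.integers(len(A),size=2)
        if abs(A[i,0]-A[j,0])<40: continue
        t=(A[j,1]-A[i,1])/(A[j,0]-A[i,0]); r=abs(A[:,1]-A[i,1]-t*(A[:,0]-A[i,0]))<2.5
        if best is None or r.sum()>best.sum(): best=r
    p=np.polyfit(A[best,0],A[best,1],1); print(n,best.sum(),len(A),'lid deg',np.degrees(np.arctan(p[0])).round(2),p[1].round(1))
    if n=='side': cv2.imwrite('pics/lid_%d.png'%(s['time_s']*100),k['img'][:,:,::-1])
E
python3 lid.py
```

```text
{'time_s': np.float64(18.65), 'tcp_pos': array([ 435.49, -114.74,  219.3 ]), 'contact_force': array([ 3.3 , -4.86, -5.45]), 'moment': array([-1.01, -0.01,  0.13]), 'finger_gap': np.float64(22.28), 'finger_force': np.float64(59.01)}
top 3736 4480 lid deg 4.69 41.1
side 1903 2359 lid deg 4.64 39.8
```

Lid is at 4.7°, as planned, with low forces. Continuing along the arc.

Converted, -0.118 m / 0.75 = -0.1573, -0.113 m / 0.75 = -0.1507.

Request:
{"op": "apply_moves", "data": {"delta_rot": [[0,0,0],[0,0,0],[0,0,0],[0,0,0],[0,0,0],[0,0,0],[0,0,0],[0,0,0],[0,0,0],[0,0,0],[0,0,0],[0,0,0]], "delta_pos": [[0.0027,0.0013,-0.0147],[0.0053,0.0013,-0.0293],[0.0093,0.0013,-0.0427],[0.0133,0.0013,-0.0573],[0.0173,0.0013,-0.0707],[0.0227,0.0013,-0.0853],[0.028,0.0013,-0.0987],[0.0333,0.0013,-0.112],[0.04,0.0013,-0.1253],[0.0467,0.0013,-0.1387],[0.0533,0.0013,-0.1507],[0.0573,0.0013,-0.1573]], "gripper": [0.015,0.015,0.015,0.015,0.015,0.015,0.015,0.015,0.015,0.015,0.015,0.015]}}

```text
time_s: 19.95
tcp_pos: [478.4, -106.3, 336.8]
tool_rot: [-0.0, 0.996, 0.094, 0.0]
contact_force: [6.5, -3.1, -8.2]
finger_gap: 22.6
finger_force: 59.4
```

```bash
python3 lid.py
```

```text
{'time_s': np.float64(19.95), 'tcp_pos': array([ 478.45, -106.31,  336.75]), 'contact_force': array([ 6.49, -3.08, -8.15]), 'moment': array([-0.43, -0.41,  0.02]), 'finger_gap': np.float64(22.58), 'finger_force': np.float64(59.42)}
top 3177 3788 lid deg 27.1 46.1
side 1410 2300 lid deg 27.24 44.9
```

At 27.2°, so about 2.8° more.

Converted, -0.013 m / 0.75 = -0.0173, -0.008 m / 0.75 = -0.0107.

Request:
{"op": "apply_moves", "data": {"delta_rot": [[0,0,0],[0,0,0],[0,0,0],[0,0,0],[0,0,0],[0,0,0]], "delta_pos": [[0.0027,0,-0.0053],[0.0067,0,-0.0107],[0.0093,0,-0.0147],[0.0107,0,-0.0173],[0.0107,0,-0.0173],[0.0107,0,-0.0173]], "gripper": [0.015,0.015,0.015,0.015,0.015,0.015]}}

```text
time_s: 20.65
tcp_pos: [485.9, -104.9, 348.5]
tool_rot: [-0.0, 0.996, 0.094, -0.0]
contact_force: [6.2, -3.2, -8.8]
finger_gap: 22.1
finger_force: 59.4
```

```bash
python3 lid.py; ls pics
```

```text
{'time_s': np.float64(20.65), 'tcp_pos': array([ 485.93, -104.88,  348.52]), 'contact_force': array([ 6.18, -3.21, -8.77]), 'moment': array([-0.55, -0.53, -0.01]), 'finger_gap': np.float64(22.13), 'finger_force': np.float64(59.4)}
top 3022 3592 lid deg 29.6 47.0
side 1334 2323 lid deg 29.62 45.9
crop.png
lid_1864.png
lid_1995.png
lid_2065.png
s1.png
s2.png
s3.png
s4.png
s5.png
side0.png
top0.png
```

Converted, -0.003 m / 0.75 = -0.004, 0.002 m / 0.75 = 0.0027.

Request:
{"op": "apply_moves", "data": {"delta_rot": [[0,0,0],[0,0,0],[0,0,0],[0,0,0],[0,0,0],[0,0,0],[0,0,0],[0,0,0],[0,0,0],[0,0,0],[0,0,0],[0,0,0]], "delta_pos": [[0.0013,0,-0.0013],[0.0027,0,-0.004],[0.0027,0,-0.004],[0.0027,0,-0.004],[0.0027,0,-0.004],[0.0027,0,-0.004],[0.0027,0,-0.004],[0.0027,0,-0.004],[0.0027,0,-0.004],[0.0027,0,-0.004],[0.0027,0,-0.004],[0.0027,0,-0.004]], "gripper": [0.015,0.015,0.015,0.015,0.015,0.015,0.015,0.015,0.015,0.015,0.015,0.015]}}

```text
time_s: 21.95
tcp_pos: [488.0, -104.5, 351.6]
tool_rot: [-0.001, 0.996, 0.094, 0.0]
contact_force: [7.2, -3.6, -7.7]
finger_gap: 22.4
finger_force: 59.3
```

```bash
python3 lid.py; ls -t pics|head -1
```

```text
{'time_s': np.float64(21.95), 'tcp_pos': array([ 488.04, -104.46,  351.57]), 'contact_force': array([ 7.18, -3.59, -7.65]), 'moment': array([-0.42, -0.72,  0.01]), 'finger_gap': np.float64(22.35), 'finger_force': np.float64(59.29)}
top 2937 3522 lid deg 30.28 47.3
side 1295 2290 lid deg 30.31 46.1
lid_2195.png
```

View pics/lid_2195.png

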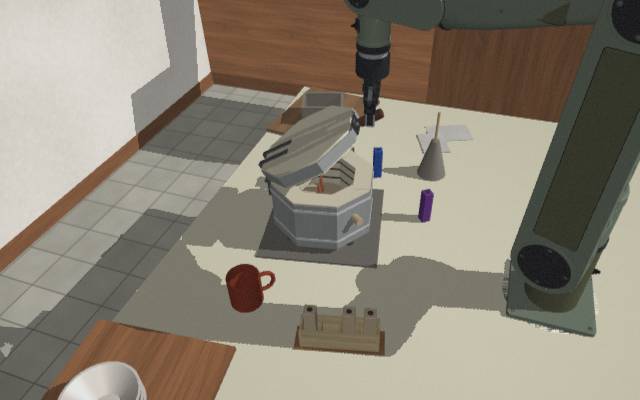

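The lid is held open at 30° by its handle (370,118), the three posts stand in the rack at (310,315), (349,315) and (371,317), and the mug and cone are untouched. Handing in.

```bash
python3 -c "
from plant import sign_off; print(sign_off())"
```

```text
the job is handed in; nothing more can be done
None
```

The job is handed in: both posts stand in rack cells 0 and 1, and the arm is still holding the lid open by its handle at about 30° (30.3° measured by camera), with the mug, cone and stored post left where they were.

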